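# Put the mending things away and shut the box with the ratchet lid

## Task

Put the mending things away for the night: raise the half-open lid of the mending box until it stands fully open with its ratchet pawl dropped in, and put every small tin and button pot from the shelf inside the box, standing the glass pots upright. Once all are in, throw the pawl right back so that the lid can come down again, close the lid fully, and drop the pawl in again so that the lid will hold next time. Last of all put the light out by pressing its dome fully down and letting it spring back, leaving the ham stand, the big jar and the hook tub where they are.

Things in the scene. Friction and masses are not known exactly. Their poses are not given: they have to be found in the camera images.
- mending_box: open-topped brown wooden mending box fixed to the shelf, 210 mm along its own x, 170 mm along its y, 75 mm tall without the lid; walls and floor 7 mm thick: the inside is 196 x 156 mm, 68 mm deep. Origin: centre of its underside. +z up, +y towards the side that carries the lid's hinge, -x towards the end that carries the ratchet stay
- lid (a joint): lid angle in rad: 0 shut, 1.57 upright, 1.75 fully open on its stop. Opens clicking over the ratchet; with the pawl in it cannot turn back past the last tooth passed (0.41, 0.66, 0.91, 1.16, 1.41, 1.66). With the pawl thrown back it can be pushed over: the stiff damped hinge lets it sink slowly shut by itself below about 1.1 rad; above that it stays put. About 5 N at its edge moves it
- lid_hinge (a point): middle of the lid's hinge line, which runs along the box's x: at y = +85, z = 75 mm in the box's frame. The lid is a wooden board of 210 (along x) x 180 x 9 mm, 0.3 kg, with a mirror let into its underside; it lies on the rim when shut and overhangs the front wall by 10 mm; fully open it leans 10 degrees outwards over the hinge side
- lid_edge (a point): middle of the lid's free edge, 180 mm from the hinge line and half-way through the thickness. In the box's frame the edge of the underside at lid angle a is at y = 85 - 180 cos a, z = 75 + 180 sin a mm
- pawl (a joint): angle of the steel gravity pawl in rad: 0 in, dropped against the teeth (wags to about 0.15 as teeth pass); 1.05 thrown right back on its rest. It turns about pawl_pivot along the box's x and leans 0.36 rad to the hinge side when in; pushed past upright (0.36) towards the box's front (its -y) it falls to 1.05 by itself and stays, and back the same way. Under 1 N moves it with the lid fully open or shut
- pawl_pivot (a point): the pawl's pivot, on the outside of the box's -x end: x = -116, y = 16, z = 35 mm in the box's frame. A toothed steel disc on the lid, of 54 mm radius about the hinge line, lies between x = -112 and -118 mm
- pawl_knob (a point): centre of the pawl's steel thumb bar: round, 12 mm diameter, lying along the box's x from x = -124 to -158 mm beside the box end, 78 mm from the pivot, on a lever between x = -124 and -129 mm. When the pawl is in it is at x = -143, y = 44, z = 108 mm in the box's frame
- light (a joint): how far the dome of the round press light is pressed, in m: 0 up, 0.006 fully down; it springs back when let go and needs about 5 N to go fully down
- light_top (a point): centre of the top of the press light's dome, 27 mm above the shelf. The dome is 50 mm across (38 mm flat on top), in a white base of 70 mm diameter and 16 mm height fixed to the shelf
- tin_a_center (a point): round flat aluminium tin with a slip-on lid, 46 mm across, 34 mm tall, 60 g, standing upright on the shelf at the start; the point is its centre, half-way up (17 mm above its underside), z along its axis. Knocked over, it lies 46 mm tall and may roll. May be absent
- tin_b_center (a point): round flat aluminium tin with a slip-on lid, 46 mm across, 34 mm tall, 60 g, standing upright on the shelf at the start; the point is its centre, half-way up (17 mm above its underside), z along its axis. Knocked over, it lies 46 mm tall and may roll. May be absent
- tin_c_center (a point): round flat aluminium tin with a slip-on lid, 46 mm across, 34 mm tall, 60 g, standing upright on the shelf at the start; the point is its centre, half-way up (17 mm above its underside), z along its axis. Knocked over, it lies 46 mm tall and may roll. May be absent
- pot_a_center (a point): small round glass button pot with a steel screw lid, 42 mm across, 50 mm tall, 80 g, standing upright on the shelf at the start; the point is its centre, half-way up (25 mm above its underside), z along its axis. May be absent
- pot_b_center (a point): small round glass button pot with a steel screw lid, 42 mm across, 50 mm tall, 80 g, standing upright on the shelf at the start; the point is its centre, half-way up (25 mm above its underside), z along its axis. May be absent
- ham_stand: stainless steel stand for a pressing ham: 100 x 150 mm plate with two bent-rod cradles up to 100 mm tall; origin under its centre. Leave alone
- glass_jar: big round glass jar with a screw-top steel lid, 84 mm across, 120 mm tall; origin under its centre. Leave alone
- hook_tub: yellow plastic tub with hanger hooks in it, 110 mm across, hooks up to 120 mm high; origin under its centre. Leave alone
There are look-alikes about, which are no part of the job. Leave any turquoise look-alike of the part that bears tin_c_center alone.

How it is judged:
On the way, in this order (a step that is already met when the one before it is completed fails the run):
1. the lid stands fully open, with the pawl dropped in (value of joint lid above 1.65 rad and value of joint pawl below 0.09 rad), for 0.2 s.
2. every tin and pot is inside the box, with the lid still open and the pawl in (x of tin_a_center in the frame of mending_box between -0.098 and 0.098 m and y of tin_a_center in the frame of mending_box between -0.078 and 0.078 m and z of tin_a_center in the frame of mending_box between 0 and 0.06 m and x of tin_b_center in the frame of mending_box between -0.098 and 0.098 m and y of tin_b_center in the frame of mending_box between -0.078 and 0.078 m and z of tin_b_center in the frame of mending_box between 0 and 0.06 m and x of tin_c_center in the frame of mending_box between -0.098 and 0.098 m and y of tin_c_center in the frame of mending_box between -0.078 and 0.078 m and z of tin_c_center in the frame of mending_box between 0 and 0.06 m and x of pot_a_center in the frame of mending_box between -0.098 and 0.098 m and y of pot_a_center in the frame of mending_box between -0.078 and 0.078 m and z of pot_a_center in the frame of mending_box between 0 and 0.06 m and x of pot_b_center in the frame of mending_box between -0.098 and 0.098 m and y of pot_b_center in the frame of mending_box between -0.078 and 0.078 m and z of pot_b_center in the frame of mending_box between 0 and 0.06 m and value of joint lid above 1.6 rad and value of joint pawl below 0.2 rad), for 0.2 s.
3. the pawl is thrown back (value of joint pawl above 0.75 rad and value of joint lid above 1.3 rad), for 0.2 s.
4. the lid is shut (value of joint lid below 0.04 rad), for 0.2 s.
5. with the lid shut and the pawl dropped in again, the light is pressed fully down (value of joint light above 0.005 m and value of joint lid below 0.04 rad and value of joint pawl below 0.09 rad), for 0.05 s.
At the end, for the whole second after the job is handed in: every tin and pot present is in the box (centre within the inner walls), the pots standing (less than 0.35 rad off upright), the lid is shut (under 0.04 rad), the pawl is in (under 0.09 rad), the light's dome has sprung back up (under 1 mm) (x of tin_a_center in the frame of mending_box between -0.098 and 0.098 m and y of tin_a_center in the frame of mending_box between -0.078 and 0.078 m and z of tin_a_center in the frame of mending_box between 0 and 0.06 m and x of tin_b_center in the frame of mending_box between -0.098 and 0.098 m and y of tin_b_center in the frame of mending_box between -0.078 and 0.078 m and z of tin_b_center in the frame of mending_box between 0 and 0.06 m and x of tin_c_center in the frame of mending_box between -0.098 and 0.098 m and y of tin_c_center in the frame of mending_box between -0.078 and 0.078 m and z of tin_c_center in the frame of mending_box between 0 and 0.06 m and x of pot_a_center in the frame of mending_box between -0.098 and 0.098 m and y of pot_a_center in the frame of mending_box between -0.078 and 0.078 m and z of pot_a_center in the frame of mending_box between 0 and 0.06 m and x of pot_b_center in the frame of mending_box between -0.098 and 0.098 m and y of pot_b_center in the frame of mending_box between -0.078 and 0.078 m and z of pot_b_center in the frame of mending_box between 0 and 0.06 m and angle between each of pot_a_center, pot_b_center's own z axis and vertical below 0.35 rad and value of joint lid below 0.04 rad and value of joint pawl below 0.09 rad and value of joint light below 0.001 m); the robot touches nothing.
It fails at once if the ham stand is pushed more than 30 mm or tipped (distance of ham_stand from where it was at the start of the episode above 0.03 m or angle between ham_stand's own z axis and vertical above 0.3 rad).
It fails at once if the glass jar is pushed more than 30 mm or tipped (distance of glass_jar from where it was at the start of the episode above 0.03 m or angle between glass_jar's own z axis and vertical above 0.3 rad).
It fails at once if the hook tub is pushed more than 30 mm or tipped (distance of hook_tub from where it was at the start of the episode above 0.03 m or angle between hook_tub's own z axis and vertical above 0.3 rad).
Of tin_a, tin_b, tin_c, pot_a, pot_b only 2 to 4 are there at a start; the rules pass over those that are not, and their reading is None.
At some moment in a run one of tin_a, tin_b, tin_c may be knocked a few centimetres aside while the robot is not near it.
It also fails if it takes over 210 s, if anything falls off the work surface, if the arm or the gripper's body presses on something with over 40 N, if the wrist force passes 120 N, or if a joint passes its speed limit or range.

## Robot

A 7-joint arm with a two-finger parallel gripper is mounted at the origin on the work surface. World frame = base frame: x ahead of the robot, y to its left, z up, the work surface at z = 0. Lengths are in m, angles in rad, forces in N, time in s.
With the tool pointing down it reaches from about 0.4 to 0.85 m from the base axis. Payload 10.4 kg.
Tool frame: the origin (TCP) lies on the mounting face of the last link; the fingertips stand 173 mm ahead of it and the grasp point (between the pads) lies 155 mm ahead of it (manip.tip_extent is the distance from the TCP to the fingertips, in m); z points along the fingers, y is the line along which they close (so a half turn about z gives the same grasp; the last joint's range is limited). The gripper opens to 85 mm and grips with 20 to 120 N. Pads are 22 mm wide; open, the fingers measure 114 mm over their backs; the gripper's body (76 mm by 85 mm) begins 54 mm behind the grasp point. The pads swing forward as they close: fully open they stand 13 mm farther back than shut.
Start: joints at [-1.192, 0.332, -0.065, 1.46, 0.022, 1.35, -0.088], TCP at [0.244, 0.575, 0.405] pointing down, gripper open.
Joint ranges: [-2.6, 2.6], [-0.5, 2.12], [-1.47, 1.34], [0.16, 2.42], [-1.27, 4.41], [0.06, 2.06], [-2.6, 2.6]. Speed limits (rad/s): [2.22, 2.22, 2.79, 2.79, 3.14, 3.14, 3.14].

## Interface

Orientations are given as a unit quaternion [x, y, z, w].
In Python, from workcell import manip gives the robot as it stands.
- The arm moves only by the tool move_arm, never from a script. Its argument "plan" is one flat list of numbers, 7 for each row, row after row: the turn, a rotation vector about the tool's x, y, z in rad, then the shift along the tool's x, y, z in m, then the finger opening in m, from 0 to 0.0854. In form: [ax, ay, az, dx, dy, dz, gripper, ax, ay, az, dx, dy, dz, gripper, ...]. A call has 1 to 12 rows; each row is the pose to reach, as a shift and turn from the pose commanded when the call began, along the tool's axes at that moment; what a row does not reach only later rows make up. A row lasts 1/8 s, in which the tool goes at most 62.5 mm and 10.7 degrees, less where a joint would pass 70% of its speed; a pose out of reach is approached as far as the arm can. A call with a gripper value outside its range is refused whole. The fingers move at their own pace and stop on an object; "squeeze" is the grip in N (left out, the last holds). Time passes only in rows, so rows that repeat a pose let the fingers close. It gives the time, the measured TCP pose, the force, the opening and the grip force at its end, in the units of the state.
- manip.get_obs(): the state, without advancing time (a new reading comes with each control period).
- manip.camera(name): name is "scene" or "top" or "wrist"; returns a dict with "color" (400x640x3 uint8, red, green, blue), "fx", "fy", "cx", "cy" (pixels), "cam_to_world" (4x4, takes a point from camera to world coordinates); the wrist camera has in their place "mount" (4x4, takes a point from camera to tool coordinates, whose origin is the TCP and whose axes are the flange's). Camera axes: x right, y down, z forward; pixel columns grow to the right and rows downward; lengths in m; the calibration is good to about 2 mm. A picture is of the moment at which its call begins: read the wrist's pose just before it. There is no depth.
- manip.hand_in(): hands the job in; it is judged then, once.
Trained networks look in a picture, given as the dict that the camera call returned (one of the last four; its "shot" number tells which), for a name from the list of things; names that differ only in an ending like _2 or _b are one class to them, and where a whole thing is asked for, a point or a joint stands for the part that bears it (a point fixed in the world has none). Each returns a list of dicts, best first, with "conf" (0 to 1); they miss things now and then, are a little off and sometimes report something else, mostly with a low value. They report only what shows in the picture. A call takes as long as a camera call. They do not tell look-alikes from the thing itself.
- manip.look_for(picture, label): "position" ([x, y, z] in m, in the coordinates of the camera as it stood for that picture, good to about 4 mm: the middle of the surface that is visible of it).
- manip.silhouettes(picture, label): "pixels" (400x640 bool, what is visible of it).
- manip.tip_of(picture, label): "position" ([x, y, z] in m, in the coordinates of the camera as it stood for that picture, good to about 4 mm: a listed point, or the origin of a listed thing).
The state is a dict: "clock": time; "joint_pos": joint angles; "joint_velocities": joint speeds; "tau": joint torques, N m; "position": TCP position; "ee_rot": TCP orientation; "ft_force": force on the tool from outside, world axes, zero at the start; "torque": the same for the moment, N m; "grip_width": opening from 0.0 (shut) to 1.0 (fully open); "grasp_force": force on a finger pad.
Only numpy, scipy, OpenCV 4.12 (cv2) and the standard library are available. Lean on these libraries where they do the work, as an engineer would, in place of code of your own. Each camera call takes 0.05 s, during which the arm holds its last target. There are 200 camera calls.

## Working session

There is one attempt and no reset: what is moved stays moved. The work goes in short steps, Python scripts to look and compute and a tool call to move; the robot and the scene stay as the last step left them, time stands still between calls to the robot, and variables do not carry over. Pictures are saved under pics/ and viewed, at most 14 in all, crops included, and the job is handed in when it is done.

Besides the shell and the picture viewer there is one more tool, called after "Call:" by a JSON object that holds its "fn" and its "kwargs", one argument or row to a line. move_arm: Moves the arm, as the interface text tells. Its arguments: {"type":"object","properties":{"plan":{"type":"array","items":{"type":"number"}},"squeeze":{"type":"number"}},"required":["plan"]}

```bash
mkdir -p pics; ls; cat > h.py <<'E'
import numpy as np, cv2
from workcell import manip
from scipy.spatial.transform import Rotation as R
def tool():
    o=manip.get_obs(); T=np.eye(4); T[:3,:3]=R.from_quat(o["ee_rot"]).as_matrix(); T[:3,3]=o["position"]; return T
def shot(name,fn=None):
    T=tool(); p=manip.camera(name)
    p["M"]=np.array(p["cam_to_world"]) if "cam_to_world" in p else T@np.array(p["mount"])
    if fn: cv2.imwrite("pics/"+fn,p["color"][:,:,::-1])
    return p
def w(p,c): return p["M"][:3,:3]@np.array(c)+p["M"][:3,3]
def px(p,X):
    c=p["M"][:3,:3].T@(np.array(X)-p["M"][:3,3]); return np.array([p["fx"]*c[0]/c[2]+p["cx"],p["fy"]*c[1]/c[2]+p["cy"]])
def ray(p,u,v,z):
    d=p["M"][:3,:3]@np.array([(u-p["cx"])/p["fx"],(v-p["cy"])/p["fy"],1]); o=p["M"][:3,3]; return o+d*(z-o[2])/d[2]
def find(p,labels,kind="tip_of",n=4):
    for l in labels:
        for r in getattr(manip,kind)(p,l)[:n]:
            X=w(p,r["position"]); print(l,round(r["conf"],2),X.round(3),px(p,X).round())
E
python3 - <<'E'
from h import *
o=manip.get_obs(); print(o["clock"],np.array(o["position"]).round(3),np.array(o["ee_rot"]).round(3))
L=["mending_box","lid_hinge","lid_edge","pawl_pivot","pawl_knob","light_top","tin_a_center","pot_a_center","ham_stand","glass_jar","hook_tub"]
for n in ["top","scene"]:
    p=shot(n,n+"1.png"); print(n,p["M"].round(2).tolist()); find(p,L)
E
```

```text
pics
0.0 [0.244 0.575 0.404] [ 0.2    0.98  -0.001 -0.   ]
top [[0.0, -0.98, 0.2, 0.39], [-1.0, -0.0, 0.0, -0.08], [-0.0, -0.2, -0.98, 0.97], [0.0, 0.0, 0.0, 1.0]]
mending_box 0.79 [ 0.591  0.163 -0.001] [227. 195.]
lid_hinge 0.82 [0.58  0.245 0.077] [186. 193.]
lid_edge 0.94 [0.596 0.101 0.193] [234. 175.]
pawl_pivot 0.74 [0.473 0.171 0.039] [218. 238.]
pawl_pivot 0.37 [ 0.573 -0.057  0.025] [309. 200.]
pawl_knob 0.68 [ 0.625 -0.432 -0.004] [449. 183.]
pawl_knob 0.59 [0.445 0.189 0.105] [201. 248.]
light_top 0.82 [ 0.572 -0.058  0.026] [309. 200.]
tin_a_center 0.64 [ 0.548 -0.259  0.017] [387. 210.]
pot_a_center 0.57 [ 0.449 -0.262  0.023] [390. 248.]
pot_a_center 0.55 [ 0.595  0.16  -0.001] [228. 193.]
ham_stand 0.76 [ 0.752 -0.096 -0.002] [324. 138.]
ham_stand 0.42 [0.583 0.243 0.082] [186. 191.]
glass_jar 0.69 [ 0.741 -0.305  0.004] [401. 141.]
hook_tub 0.6 [ 0.625 -0.433 -0.001] [450. 183.]
hook_tub 0.27 [ 0.741 -0.307  0.003] [401. 141.]
hook_tub 0.2 [ 0.55  -0.259  0.018] [387. 209.]
scene [[0.68, 0.59, -0.45, 1.14], [0.74, -0.53, 0.41, -0.62], [0.0, -0.61, -0.79, 1.12], [0.0, 0.0, 0.0, 1.0]]
mending_box 0.93 [0.593 0.156 0.   ] [382. 181.]
mending_box 0.42 [ 0.573 -0.063  0.026] [326. 211.]
lid_hinge 0.63 [0.581 0.248 0.077] [403. 147.]
lid_edge 0.7 [0.605 0.109 0.189] [381. 148.]
pawl_pivot 0.92 [0.481 0.163 0.036] [358. 152.]
pawl_knob 0.4 [0.444 0.184 0.105] [357. 127.]
light_top 0.74 [ 0.442 -0.375  0.025] [208. 245.]
light_top 0.57 [ 0.575 -0.062  0.027] [327. 211.]
tin_a_center 0.62 [ 0.553 -0.263  0.02 ] [267. 248.]
pot_a_center 0.52 [0.447 0.19  0.106] [358. 126.]
ham_stand 0.91 [ 0.757 -0.098  0.002] [363. 264.]
glass_jar 0.7 [ 0.743 -0.302  0.   ] [302. 309.]
hook_tub 0.57 [ 0.625 -0.436  0.003] [231. 309.]
```

View pics/top1.png

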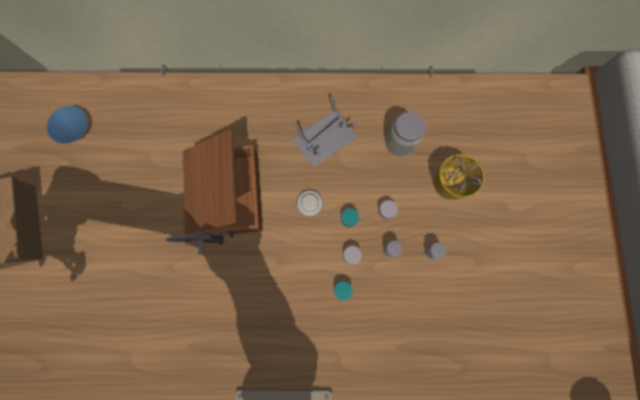

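View pics/scene1.png

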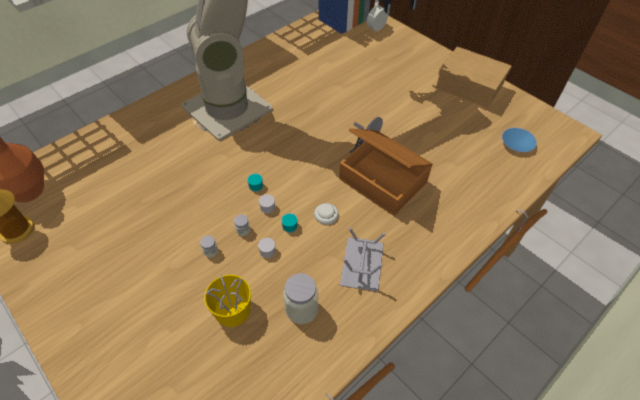

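The top view shows the half-open box at (220,185) and the press light at (309,203). There are six small round things:
- Turquoise look-alikes: (349,217) and (343,290). Leave these.
- Aluminium tins: (388,208) and (352,254). They are flat and grey, so they fit.
- Taller glass pots with steel lids: (394,248) and (437,250).

I'll confirm this in one enlarged crop and fit the box pose.

```bash
cat >> h.py <<'E'
def go(tip,ang=None,ext=None):
    """delta in tool axes to put the fingertip at world tip, tool down, with tool y at world angle ang (deg)"""
    T=tool(); ext=manip.tip_extent if ext is None else ext
    if ang is None: Rn=T[:3,:3]
    else:
        a=np.radians(ang); y=np.array([np.cos(a),np.sin(a),0]); z=np.array([0,0,-1.]); Rn=np.c_[np.cross(y,z),y,z]
    P=np.array(tip)-Rn[:,2]*ext
    d=T[:3,:3].T@(P-T[:3,3]); r=R.from_matrix(T[:3,:3].T@Rn).as_rotvec()
    print("rot",r.round(3),"d",d.round(3),"TCP",P.round(3)); return r,d
E
python3 - <<'E'
from h import *
from scipy.optimize import least_squares
p=shot("scene"); im=p["color"][:,:,::-1]
cv2.imwrite("pics/crop.png",cv2.resize(im[160:280,185:355],None,fx=4,fy=4,interpolation=cv2.INTER_CUBIC))
t=shot("top")
for n,q in (("scene",p),("top",t)):
    print(n); find(q,["tin_a_center","tin_c_center","pot_a_center","pot_b_center"])
for u,v,z in [(388,207,.034),(352,252,.034),(394,246,.05),(437,248,.05),(349,215,.034),(343,288,.034)]: print(ray(t,u,v,z).round(3))
L=[([0,0,0],[.591,.163,0]),([0,0,0],[.593,.156,0]),([0,.085,.075],[.58,.245,.077]),([0,.085,.075],[.581,.248,.077]),([-.116,.016,.035],[.473,.171,.037]),([-.116,.016,.035],[.481,.163,.037]),([-.143,.044,.108],[.445,.187,.106]),([0,-.0575,.185],[.6,.105,.19])]
def f(x):
    c,s=np.cos(x[2]),np.sin(x[2]); return np.concatenate([[x[0]+c*a[0]-s*a[1]-b[0],x[1]+s*a[0]+c*a[1]-b[1]] for a,b in L])
r=least_squares(f,[.59,.16,.1]); print(r.x, r.fun.round(3))
o=manip.get_obs(); print(manip.tip_extent)
q=shot("wrist","w1.png"); print(np.array(q["mount"]).round(3).tolist())
E
```

```text
scene
tin_a_center 0.8 [ 0.554 -0.263  0.02 ] [267. 248.]
tin_a_center 0.21 [ 0.572 -0.062  0.026] [326. 211.]
tin_c_center 0.68 [ 0.551 -0.261  0.022] [267. 247.]
tin_c_center 0.57 [ 0.53  -0.163  0.019] [289. 223.]
tin_c_center 0.56 [ 0.344 -0.148  0.015] [253. 183.]
tin_c_center 0.51 [ 0.435 -0.165  0.021] [267. 203.]
pot_a_center 0.81 [ 0.453 -0.265  0.028] [243. 224.]
pot_b_center 0.77 [ 0.441 -0.373  0.027] [209. 244.]
top
tin_a_center 0.7 [ 0.549 -0.26   0.014] [387. 210.]
tin_c_center 0.8 [ 0.432 -0.167  0.019] [352. 255.]
tin_c_center 0.66 [0.591 0.164 0.001] [226. 195.]
tin_c_center 0.51 [ 0.341 -0.144  0.016] [344. 292.]
tin_c_center 0.49 [ 0.526 -0.163  0.014] [350. 219.]
pot_a_center 0.66 [ 0.448 -0.263  0.024] [390. 249.]
pot_a_center 0.25 [ 0.744 -0.307  0.003] [401. 140.]
pot_b_center 0.56 [ 0.447 -0.376  0.029] [436. 249.]
[ 0.553 -0.258  0.034]
[ 0.44  -0.165  0.034]
[ 0.454 -0.267  0.05 ]
[ 0.449 -0.372  0.05 ]
[ 0.533 -0.159  0.034]
[ 0.352 -0.142  0.034]
[0.59229417 0.16179054 0.11639316] [ 0.001 -0.001 -0.001  0.006  0.002  0.001  0.001 -0.002  0.002 -0.007
 -0.006  0.001  0.     0.002 -0.001 -0.   ]
0.1734
[[-0.001, -0.965, -0.261, 0.065], [1.0, -0.001, -0.0, 0.001], [-0.0, -0.261, 0.965, 0.03], [0.0, 0.0, 0.0, 1.0]]
```

View pics/crop.png

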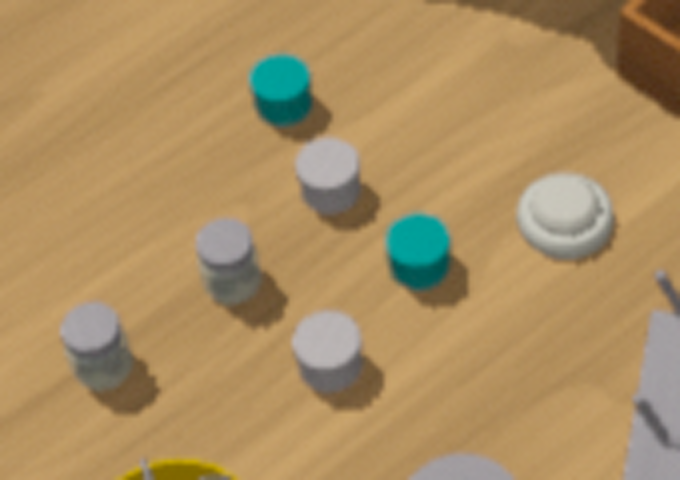

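Crop confirms this: two grey tins, two glass pots and two turquoise look-alikes to leave alone. Box pose is (0.592, 0.162), yaw 0.116. Next I go to the front of the lid.

```bash
cat >> h.py <<'E'
BX,BY,BA=.5923,.1618,.1164
def B(x,y,z):
    c,s=np.cos(BA),np.sin(BA); return np.array([BX+c*x-s*y,BY+s*x+c*y,z])
def toB(X):
    c,s=np.cos(BA),np.sin(BA); d=np.array(X)[:2]-[BX,BY]; return np.array([c*d[0]+s*d[1],-s*d[0]+c*d[1],X[2]])
def tipB(): T=tool(); return toB(T[:3,3]+T[:3,2]*manip.tip_extent).round(4)
E
python3 - <<'E'
from h import *
go(B(0,-95,.25)*0+B(0,-.1,.25),-83.3)
E
```

```text
rot [ 0.    -0.     2.623] d [-0.531 -0.331 -0.019] TCP [0.604 0.062 0.423]
```

Call:
{"fn": "move_arm", "kwargs": {
  "plan": [0, 0, 0.18, -0.03, -0.02, -0.03, 0, 0, 0, 1.3, -0.531, -0.331, -0.019, 0, 0, 0, 1.3, -0.531, -0.331, -0.019, 0, 0, 0, 1.3, -0.531, -0.331, -0.019, 0, 0, 0, 1.3, -0.531, -0.331, -0.019, 0, 0, 0, 1.3, -0.531, -0.331, -0.019, 0, 0, 0, 1.3, -0.531, -0.331, -0.019, 0, 0, 0, 2.62, -0.531, -0.331, -0.019, 0, 0, 0, 2.62, -0.531, -0.331, -0.019, 0, 0, 0, 2.62, -0.531, -0.331, -0.019, 0, 0, 0, 2.62, -0.531, -0.331, -0.019, 0, 0, 0, 2.62, -0.531, -0.331, -0.019, 0]
}}

```text
clock: 3.25
position: [0.6045, 0.06, 0.4236]
ee_rot: [0.97, 0.243, -0.0, 0.001]
ft_force: [-1.0, 1.0, 0.5]
grip_width: -0.002
grasp_force: 0.0
```

```bash
python3 - <<'E'
from h import *
print(tipB(), manip.get_obs()["joint_pos"]); go(B(0,-.1,.25),-83.3)
E
```

```text
[ 0.0003 -0.1027  0.2502] [-0.62452858  0.30689386  0.56683721  1.51020192 -0.16480845  1.3726024
 -1.12554976]
rot [0.001 0.    0.375] d [ 0.001 -0.002  0.   ] TCP [0.604 0.062 0.423]
```

Call:
{"fn": "move_arm", "kwargs": {
  "plan": [0, 0, 0.18, 0, 0, 0.03, 0, 0, 0, 0.375, 0, 0, 0.06, 0, 0, 0, 0.375, 0, 0, 0.095, 0, 0, 0, 0.375, 0, 0, 0.095, 0]
}}

```text
clock: 3.75
position: [0.6028, 0.0632, 0.3265]
ee_rot: [0.998, 0.064, -0.002, 0.0]
ft_force: [-0.1, 0.1, 1.3]
grip_width: 0.003
grasp_force: 0.0
```

Call:
{"fn": "move_arm", "kwargs": {
  "plan": [0, 0, 0, 0, -0.02, 0, 0, 0, 0, 0, 0, -0.033, -0.005, 0, 0, 0, 0, 0, -0.043, -0.015, 0, 0, 0, 0, 0, -0.053, -0.025, 0, 0, 0, 0, 0, -0.063, -0.03, 0, 0, 0, 0, 0, -0.073, -0.035, 0, 0, 0, 0, 0, -0.083, -0.043, 0, 0, 0, 0, 0, -0.093, -0.051, 0, 0, 0, 0, 0, -0.105, -0.056, 0, 0, 0, 0, 0, -0.118, -0.061, 0, 0, 0, 0, 0, -0.13, -0.064, 0, 0, 0, 0, 0, -0.143, -0.067, 0]
}}

```text
clock: 5.25
position: [0.5854, 0.2056, 0.3957]
ee_rot: [0.998, 0.064, -0.0, -0.0]
ft_force: [0.9, -1.7, -0.6]
grip_width: 0.0
grasp_force: 0.6
```

```bash
python3 - <<'E'
from h import *
print(tipB(), manip.get_obs()["ft_force"])
p=shot("scene","s2.png"); find(p,["lid_edge","pawl_knob"],n=2)
print([toB(w(p,r["position"])).round(3) for r in manip.tip_of(p,"lid_edge")[:2]])
E
```

```text
[-0.0019  0.0444  0.2223] [ 0.87683368 -1.7086683  -0.55222656]
lid_edge 0.65 [0.589 0.226 0.256] [409. 106.]
pawl_knob 0.55 [0.445 0.179 0.109] [356. 127.]
pawl_knob 0.39 [ 0.743 -0.306  0.002] [301. 309.]
[array([0.004, 0.064, 0.256])]
```

Call:
{"fn": "move_arm", "kwargs": {
  "plan": [0, 0, 0, 0, -0.013, -0.002, 0, 0, 0, 0, 0, -0.025, -0.002, 0, 0, 0, 0, 0, -0.037, 0, 0, 0, 0, 0, 0, -0.045, 0, 0, 0, 0, 0, 0, -0.051, 0, 0, 0, 0, 0, 0, -0.055, 0, 0, 0, 0, 0, 0, -0.055, 0, 0]
}}

```text
clock: 6.32
position: [0.5787, 0.2582, 0.3955]
ee_rot: [0.998, 0.063, -0.0, 0.001]
ft_force: [-1.4, -4.5, -0.0]
grip_width: -0.005
grasp_force: 2.1
```

```bash
python3 - <<'E'
from h import *
print(tipB())
p=shot("scene","s3.png"); 
for l in ["lid_edge","pawl_knob"]: print(l,[(round(r["conf"],2),toB(w(p,r["position"])).round(3)) for r in manip.tip_of(p,l)[:2]])
E
```

```text
[-0.0025  0.097   0.2221]
lid_edge []
pawl_knob [(0.52, array([-0.145,  0.042,  0.105]))]
```

Call:
{"fn": "move_arm", "kwargs": {
  "plan": [0, 0, 0, 0, -0.003, 0, 0, 0, 0, 0, 0, -0.005, 0, 0, 0, 0, 0, 0, -0.005, 0, 0]
}}

```text
clock: 6.85
position: [0.5788, 0.2595, 0.3954]
ee_rot: [0.998, 0.061, -0.001, 0.003]
ft_force: [-2.3, -17.9, 2.8]
grip_width: 0.002
grasp_force: 8.9
```

```bash
python3 - <<'E'
from h import *
print(tipB())
p=shot("top","t3.png"); 
for l in ["lid_edge","pawl_knob"]: print(l,[(round(r["conf"],2),toB(w(p,r["position"])).round(3)) for r in manip.tip_of(p,l)[:2]])
E
```

```text
[-0.0024  0.0975  0.222 ]
lid_edge [(0.93, array([-0.   ,  0.12 ,  0.253]))]
pawl_knob [(0.49, array([-0.145,  0.047,  0.107]))]
```

```bash
python3 - <<'E'
from h import *
go([.55,-.261,.17],-83.3)
E
```

```text
rot [0.006 0.002 0.005] d [-0.092  0.513  0.056] TCP [ 0.55  -0.261  0.343]
```

Call:
{"fn": "move_arm", "kwargs": {
  "plan": [0, 0, 0, 0, 0.04, 0, 0.085, 0, 0, 0, -0.01, 0.1, 0, 0.085, 0.006, 0.002, 0.005, -0.092, 0.513, 0.056, 0.085, 0.006, 0.002, 0.005, -0.092, 0.513, 0.056, 0.085, 0.006, 0.002, 0.005, -0.092, 0.513, 0.056, 0.085, 0.006, 0.002, 0.005, -0.092, 0.513, 0.056, 0.085, 0.006, 0.002, 0.005, -0.092, 0.513, 0.056, 0.085, 0.006, 0.002, 0.005, -0.092, 0.513, 0.056, 0.085, 0.006, 0.002, 0.005, -0.092, 0.513, 0.056, 0.085, 0.006, 0.002, 0.005, -0.092, 0.513, 0.056, 0.085, 0.006, 0.002, 0.005, -0.092, 0.513, 0.056, 0.085, 0.006, 0.002, 0.005, -0.092, 0.513, 0.056, 0.085]
}}

```text
clock: 8.5
position: [0.5525, -0.2546, 0.3398]
ee_rot: [0.998, 0.062, 0.001, -0.003]
ft_force: [0.1, 0.6, 0.1]
grip_width: 0.994
grasp_force: 0.0
```

```bash
python3 - <<'E'
from h import *
p=shot("wrist","w2.png"); find(p,["tin_a_center","pot_a_center"],n=3)
print(px(p,[.55,-.261,.034]))
t=shot("top"); find(t,["tin_a_center","lid_edge","pot_a_center"],n=3)
go([.55,-.261,.01],-83.3)
E
```

```text
tin_a_center 0.61 [ 0.552 -0.262  0.018] [328. 189.]
pot_a_center 0.93 [ 0.447 -0.266  0.023] [319. 281.]
[326.81375557 194.67413526]
tin_a_center 0.71 [0.581 0.242 0.08 ] [186. 192.]
lid_edge 0.76 [0.578 0.283 0.258] [135. 175.]
rot [-0.006 -0.002  0.006] d [-0.003  0.006  0.156] TCP [ 0.55  -0.261  0.183]
```

View pics/w2.png

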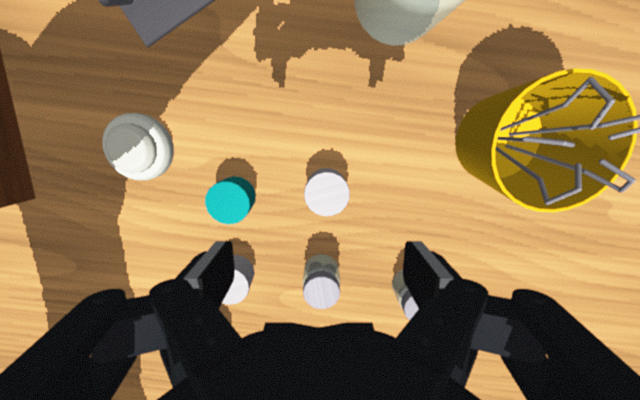

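Call:
{"fn": "move_arm", "kwargs": {
  "plan": [-0.006, -0.002, 0.006, -0.001, 0.007, 0.05, 0.085, -0.006, -0.002, 0.006, -0.001, 0.007, 0.1, 0.085, -0.006, -0.002, 0.006, -0.001, 0.007, 0.14, 0.085, -0.006, -0.002, 0.006, -0.001, 0.007, 0.158, 0.085, -0.006, -0.002, 0.006, -0.001, 0.007, 0.158, 0.085, -0.006, -0.002, 0.006, -0.001, 0.007, 0.158, 0.035, -0.006, -0.002, 0.006, -0.001, 0.007, 0.158, 0.035, -0.006, -0.002, 0.006, -0.001, 0.007, 0.158, 0.035, -0.006, -0.002, 0.006, -0.001, 0.007, 0.158, 0.035, -0.006, -0.002, 0.006, -0.001, 0.007, 0.158, 0.035],
  "squeeze": 30
}}

```text
clock: 10.1
position: [0.5524, -0.2625, 0.1832]
ee_rot: [0.998, 0.058, 0.001, 0.0]
ft_force: [-1.3, 1.9, 7.0]
grip_width: 0.526
grasp_force: 29.9
```

```bash
python3 - <<'E'
from h import *
T=tool(); print((T[:3,3]+T[:3,2]*.1734).round(4)); go(B(-.066,-.018,.16),-83.3); go(B(-.066,-.018,.02),-83.3)
E
```

```text
[ 0.5527 -0.2626  0.0098]
rot [ 0.    -0.002 -0.001] d [ 0.023 -0.399 -0.15 ] TCP [0.529 0.136 0.333]
rot [ 0.    -0.002 -0.001] d [ 0.023 -0.399 -0.01 ] TCP [0.529 0.136 0.193]
```

Call:
{"fn": "move_arm", "kwargs": {
  "plan": [0, 0, 0, 0, 0, -0.05, 0.035, 0, 0, 0, 0, 0, -0.1, 0.035, 0, 0, 0, 0, -0.03, -0.15, 0.035, 0, 0, 0, 0.023, -0.08, -0.15, 0.035, 0, 0, 0, 0.023, -0.14, -0.15, 0.035, 0, 0, 0, 0.023, -0.2, -0.15, 0.035, 0, 0, 0, 0.023, -0.26, -0.15, 0.035, 0, 0, 0, 0.023, -0.32, -0.15, 0.035, 0, 0, 0, 0.023, -0.37, -0.15, 0.035, 0, 0, 0, 0.023, -0.399, -0.15, 0.035, 0, 0, 0, 0.023, -0.399, -0.15, 0.035, 0, 0, 0, 0.023, -0.399, -0.15, 0.035]
}}

```text
clock: 11.6
position: [0.5285, 0.1357, 0.3321]
ee_rot: [0.998, 0.058, 0.0, 0.0]
ft_force: [0.5, -0.2, 0.3]
grip_width: 0.525
grasp_force: 31.3
```

```bash
python3 - <<'E'
from h import *
print(tipB(),manip.get_obs()["grip_width"]); go(B(-.066,-.018,.02),-83.3)
p=shot("top","t4.png"); find(p,["tin_a_center","pot_a_center"]); find(p,["lid_edge"])
E
```

```text
[-0.0663 -0.0185  0.1587] 0.5254138588244553
rot [ 0.    -0.001 -0.002] d [ 0.    -0.001  0.139] TCP [0.529 0.136 0.193]
tin_a_center 0.61 [0.526 0.133 0.166] [221. 209.]
pot_a_center 0.64 [ 0.447 -0.264  0.026] [391. 249.]
```

View pics/t4.png

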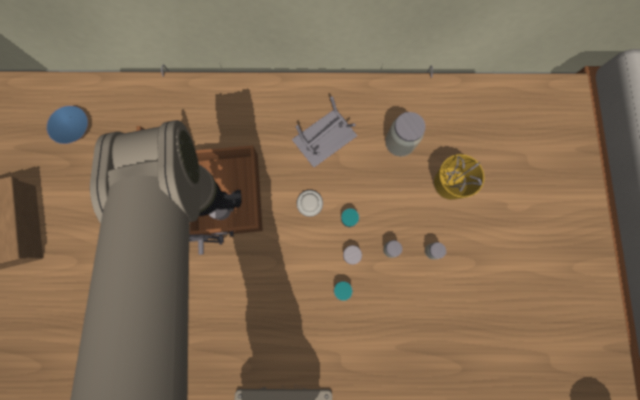

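The tin is held over its slot, gripper at about (220,205). I want to check the wrist's clearance from the open lid before going down.

```bash
python3 - <<'E'
from h import *
p=shot("top"); s=shot("scene")
for z in (.4,.45,.5): print(z,[toB(ray(p,u,v,z)).round(3).tolist()[:2] for u,v in ((95,165),(215,190),(150,130))])
print(tipB())
cv2.imwrite("pics/s5.png",cv2.resize(s["color"][0:230,180:480,::-1],None,fx=2.6,fy=2.6))
print([(np.array(px(s,B(0,y,z)))).round() for y,z in ((.12,.255),)])
E
```

```text
0.4 [[-0.021, 0.116], [-0.084, -0.071], [0.028, 0.028]]
0.45 [[-0.039, 0.087], [-0.096, -0.084], [0.006, 0.006]]
0.5 [[-0.057, 0.058], [-0.109, -0.097], [-0.016, -0.015]]
[-0.0663 -0.0183  0.1583]
[array([419.,  96.])]
```

View pics/s5.png

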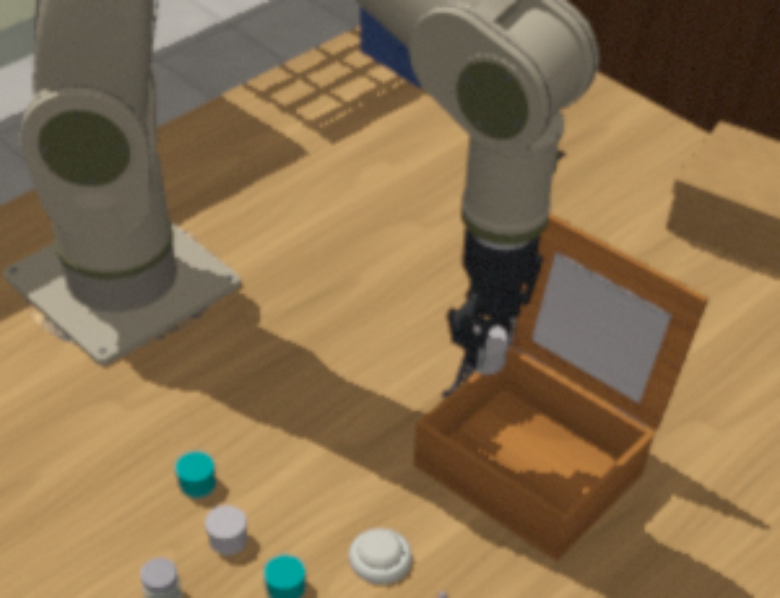

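The gripper and link-7 cylinder stay well clear of the lid, so I'm going down to release.

Call:
{"fn": "move_arm", "kwargs": {
  "plan": [0, 0, 0, 0, -0.001, 0.05, 0.035, 0, 0, 0, 0, -0.001, 0.1, 0.035, 0, 0, 0, 0, -0.001, 0.128, 0.035, 0, 0, 0, 0, -0.001, 0.139, 0.035, 0, 0, 0, 0, -0.001, 0.139, 0.035, 0, 0, 0, 0, -0.001, 0.139, 0.062, 0, 0, 0, 0, -0.001, 0.139, 0.062, 0, 0, 0, 0, -0.001, 0.139, 0.062, 0, 0, 0, 0, -0.001, 0.1, 0.062, 0, 0, 0, 0, -0.001, 0.04, 0.062, 0, 0, 0, 0, -0.001, 0, 0.07, 0, 0, 0, 0, -0.001, -0.02, 0.085]
}}

```text
clock: 13.4
position: [0.5286, 0.1375, 0.3545]
ee_rot: [0.998, 0.058, 0.002, -0.001]
ft_force: [-0.4, 0.2, -0.8]
grip_width: 0.993
grasp_force: 0.0
```

```bash
python3 - <<'E'
from h import *
print(tipB())
p=shot("wrist"); q=shot("top")
for n,a in (("w",p),("t",q)):
  for r in manip.tip_of(a,"tin_a_center"): print(n,round(r["conf"],2),w(a,r["position"]).round(3),"box",toB(w(a,r["position"])).round(3))
find(q,["pot_a_center"])
go([.448,-.264,.17],-83.3)
E
```

```text
[-0.0655 -0.0164  0.1811]
w 0.8 [0.527 0.139 0.022] box [-0.068 -0.015  0.022]
w 0.4 [0.595 0.163 0.002] box [0.003 0.001 0.002]
t 0.52 [0.525 0.142 0.022] box [-0.07  -0.012  0.022]
pot_a_center 0.76 [ 0.447 -0.266  0.023] [392. 249.]
rot [ 0.     0.001 -0.001] d [-0.126  0.39   0.008] TCP [ 0.448 -0.264  0.343]
```

Call:
{"fn": "move_arm", "kwargs": {
  "plan": [0, 0, 0, -0.02, 0.06, 0, 0.07, 0, 0, 0, -0.126, 0.39, 0.008, 0.07, 0, 0, 0, -0.126, 0.39, 0.008, 0.07, 0, 0, 0, -0.126, 0.39, 0.008, 0.07, 0, 0, 0, -0.126, 0.39, 0.008, 0.07, 0, 0, 0, -0.126, 0.39, 0.008, 0.07, 0, 0, 0, -0.126, 0.39, 0.008, 0.07, 0, 0, 0, -0.126, 0.39, 0.008, 0.07, 0, 0, 0, -0.126, 0.39, 0.008, 0.07, 0, 0, 0, -0.126, 0.39, 0.008, 0.07, 0, 0, 0, -0.126, 0.39, 0.008, 0.07]
}}

```text
clock: 15.02
position: [0.4488, -0.2634, 0.3435]
ee_rot: [0.998, 0.059, 0.0, -0.0]
ft_force: [-0.1, 0.7, 0.5]
grip_width: 0.822
grasp_force: 0.0
```

```bash
python3 - <<'E'
from h import *
p=shot("wrist"); find(p,["pot_a_center","tin_a_center"])
go([.448,-.264,.012],-83.3)
E
```

```text
pot_a_center 0.77 [ 0.45  -0.268  0.024] [323. 187.]
rot [-0. -0.  0.] d [-0.001  0.     0.158] TCP [ 0.448 -0.264  0.185]
```

Call:
{"fn": "move_arm", "kwargs": {
  "plan": [0, 0, 0, 0.001, 0.0025, 0.05, 0.07, 0, 0, 0, 0.001, 0.0025, 0.1, 0.07, 0, 0, 0, 0.001, 0.0025, 0.14, 0.07, 0, 0, 0, 0.001, 0.0025, 0.158, 0.07, 0, 0, 0, 0.001, 0.0025, 0.158, 0.07, 0, 0, 0, 0.001, 0.0025, 0.158, 0.03, 0, 0, 0, 0.001, 0.0025, 0.158, 0.03, 0, 0, 0, 0.001, 0.0025, 0.158, 0.03, 0, 0, 0, 0.001, 0.0025, 0.158, 0.03, 0, 0, 0, 0.001, 0.0025, 0.158, 0.03],
  "squeeze": 35
}}

```text
clock: 16.42
position: [0.4503, -0.267, 0.1873]
ee_rot: [0.998, 0.058, 0.001, 0.0]
ft_force: [-0.8, 0.3, 6.7]
grip_width: 0.483
grasp_force: 34.7
```

```bash
python3 - <<'E'
from h import *
T=tool(); print((T[:3,3]+T[:3,2]*.1734).round(4)); go(B(-.022,.017,.16),-83.3)
E
```

```text
[ 0.4508 -0.2671  0.0139]
rot [ 0.001 -0.003 -0.   ] d [ 0.169 -0.426 -0.146] TCP [0.568 0.176 0.333]
```

Call:
{"fn": "move_arm", "kwargs": {
  "plan": [0, 0, 0, 0, 0, -0.05, 0.03, 0, 0, 0, 0, 0, -0.1, 0.03, 0, 0, 0, 0.01, -0.03, -0.146, 0.03, 0, 0, 0, 0.03, -0.08, -0.146, 0.03, 0, 0, 0, 0.055, -0.135, -0.146, 0.03, 0, 0, 0, 0.08, -0.19, -0.146, 0.03, 0, 0, 0, 0.105, -0.245, -0.146, 0.03, 0, 0, 0, 0.13, -0.3, -0.146, 0.03, 0, 0, 0, 0.15, -0.355, -0.146, 0.03, 0, 0, 0, 0.165, -0.4, -0.146, 0.03, 0, 0, 0, 0.169, -0.426, -0.146, 0.03, 0, 0, 0, 0.169, -0.426, -0.146, 0.03]
}}

```text
clock: 17.92
position: [0.5678, 0.1786, 0.3323]
ee_rot: [0.998, 0.06, 0.0, -0.0]
ft_force: [-0.9, -1.1, -0.4]
grip_width: 0.484
grasp_force: 35.9
```

```bash
python3 - <<'E'
from h import *
print(tipB(),manip.get_obs()["grip_width"]); go(B(-.022,.017,.024),-83.3)
E
```

```text
[-0.0222  0.0197  0.1589] 0.4842270724582162
rot [-0.001 -0.001  0.003] d [0.    0.003 0.135] TCP [0.568 0.176 0.197]
```

Call:
{"fn": "move_arm", "kwargs": {
  "plan": [0, 0, 0, 0, 0.003, 0.05, 0.03, 0, 0, 0, 0, 0.003, 0.1, 0.03, 0, 0, 0, 0, 0.003, 0.126, 0.03, 0, 0, 0, 0, 0.003, 0.136, 0.03, 0, 0, 0, 0, 0.003, 0.136, 0.03, 0, 0, 0, 0, 0.003, 0.136, 0.058, 0, 0, 0, 0, 0.003, 0.136, 0.058, 0, 0, 0, 0, 0.003, 0.136, 0.058, 0, 0, 0, 0, 0.003, 0.09, 0.058, 0, 0, 0, 0, 0.003, 0.04, 0.058, 0, 0, 0, 0, 0.003, 0, 0.07, 0, 0, 0, 0, 0.003, -0.02, 0.07]
}}

```text
clock: 19.42
position: [0.5688, 0.1729, 0.3541]
ee_rot: [0.998, 0.058, 0.001, -0.001]
ft_force: [-0.6, 0.6, -0.3]
grip_width: 0.82
grasp_force: 0.0
```

```bash
python3 - <<'E'
from h import *
print(tipB())
p=shot("wrist","w6.png"); q=shot("top")
for l in ("pot_a_center","tin_a_center"):
 for r in manip.tip_of(p,l): print(l,round(r["conf"],2),"box",toB(w(p,r["position"])).round(3))
find(q,["pot_a_center","tin_a_center"])
go([.445,-.375,.17],-83.3)
E
```

```text
[-0.0216  0.014   0.1807]
pot_a_center 0.68 box [-0.027  0.014  0.031]
pot_a_center 0.4 box [-0.116  0.015  0.035]
tin_a_center 0.58 box [-0.071 -0.015  0.022]
pot_a_center 0.65 [0.569 0.179 0.031] [217. 201.]
rot [ 0.001  0.002 -0.   ] d [-0.186  0.53   0.007] TCP [ 0.445 -0.375  0.343]
```

View pics/w6.png

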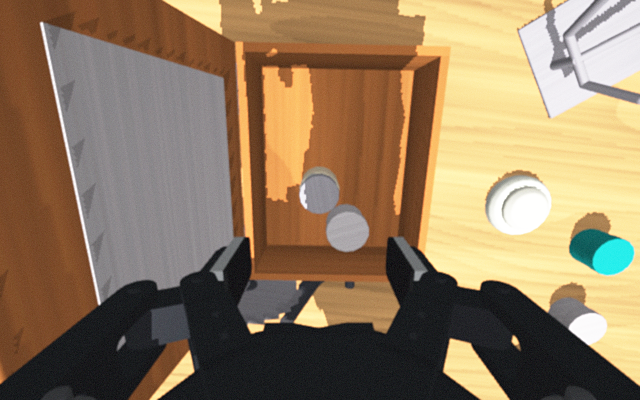

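The pot stands upright in the box at (318,190), next to the tin at (347,228). Now the second pot.

Call:
{"fn": "move_arm", "kwargs": {
  "plan": [0, 0, 0, -0.02, 0.06, 0, 0.07, 0, 0, 0, -0.186, 0.53, 0.007, 0.07, 0, 0, 0, -0.186, 0.53, 0.007, 0.07, 0, 0, 0, -0.186, 0.53, 0.007, 0.07, 0, 0, 0, -0.186, 0.53, 0.007, 0.07, 0, 0, 0, -0.186, 0.53, 0.007, 0.07, 0, 0, 0, -0.186, 0.53, 0.007, 0.07, 0, 0, 0, -0.186, 0.53, 0.007, 0.07, 0, 0, 0, -0.186, 0.53, 0.007, 0.07, 0, 0, 0, -0.186, 0.53, 0.007, 0.07, 0, 0, 0, -0.186, 0.53, 0.007, 0.07, 0, 0, 0, -0.186, 0.53, 0.007, 0.07]
}}

```text
clock: 21.22
position: [0.4461, -0.3735, 0.344]
ee_rot: [0.998, 0.059, -0.0, -0.001]
ft_force: [0.4, -0.2, -0.4]
grip_width: 0.821
grasp_force: 0.0
```

```bash
python3 - <<'E'
from h import *
p=shot("wrist"); find(p,["pot_a_center","tin_a_center"])
go([.445,-.375,.012],-83.3)
E
```

```text
pot_a_center 0.19 [ 0.446 -0.378  0.023] [323. 188.]
rot [-0.001 -0.     0.002] d [-0.001  0.001  0.159] TCP [ 0.445 -0.375  0.185]
```

Consistent. Grasping at (0.446, -0.376).

Call:
{"fn": "move_arm", "kwargs": {
  "plan": [0, 0, 0, 0, 0.002, 0.05, 0.07, 0, 0, 0, 0, 0.002, 0.1, 0.07, 0, 0, 0, 0, 0.002, 0.14, 0.07, 0, 0, 0, 0, 0.002, 0.158, 0.07, 0, 0, 0, 0, 0.002, 0.158, 0.07, 0, 0, 0, 0, 0.002, 0.158, 0.03, 0, 0, 0, 0, 0.002, 0.158, 0.03, 0, 0, 0, 0, 0.002, 0.158, 0.03, 0, 0, 0, 0, 0.002, 0.158, 0.03, 0, 0, 0, 0, 0.002, 0.158, 0.03]
}}

```text
clock: 22.62
position: [0.446, -0.3774, 0.1884]
ee_rot: [0.998, 0.058, 0.001, 0.001]
ft_force: [-1.7, 0.3, 6.0]
grip_width: 0.483
grasp_force: 34.8
```

```bash
python3 - <<'E'
from h import *
T=tool(); print((T[:3,3]+T[:3,2]*.1734).round(4)); go(B(.024,-.02,.16),-83.3)
E
```

```text
[ 0.4464 -0.3775  0.015 ]
rot [ 0.001 -0.002 -0.001] d [ 0.232 -0.498 -0.145] TCP [0.618 0.145 0.333]
```

Call:
{"fn": "move_arm", "kwargs": {
  "plan": [0, 0, 0, 0, 0, -0.05, 0.03, 0, 0, 0, 0, 0, -0.1, 0.03, 0, 0, 0, 0.01, -0.03, -0.145, 0.03, 0, 0, 0, 0.03, -0.085, -0.145, 0.03, 0, 0, 0, 0.055, -0.14, -0.145, 0.03, 0, 0, 0, 0.08, -0.195, -0.145, 0.03, 0, 0, 0, 0.105, -0.25, -0.145, 0.03, 0, 0, 0, 0.13, -0.305, -0.145, 0.03, 0, 0, 0, 0.155, -0.36, -0.145, 0.03, 0, 0, 0, 0.18, -0.41, -0.145, 0.03, 0, 0, 0, 0.21, -0.46, -0.145, 0.03, 0, 0, 0, 0.232, -0.498, -0.145, 0.03]
}}

```text
clock: 24.12
position: [0.6186, 0.1475, 0.3326]
ee_rot: [0.998, 0.059, 0.001, -0.001]
ft_force: [-0.1, -0.3, -1.1]
grip_width: 0.482
grasp_force: 35.9
```

```bash
python3 - <<'E'
from h import *
print(tipB(),manip.get_obs()["grip_width"]); go(B(.024,-.02,.025),-83.3)
E
```

```text
[ 0.0247 -0.0171  0.1592] 0.48246280671430103
rot [-0.001 -0.001  0.001] d [-0.001  0.003  0.134] TCP [0.618 0.145 0.198]
```

Call:
{"fn": "move_arm", "kwargs": {
  "plan": [0, 0, 0, 0, 0.002, 0.05, 0.03, 0, 0, 0, 0, 0.002, 0.1, 0.03, 0, 0, 0, 0, 0.002, 0.125, 0.03, 0, 0, 0, 0, 0.002, 0.135, 0.03, 0, 0, 0, 0, 0.002, 0.135, 0.03, 0, 0, 0, 0, 0.002, 0.135, 0.056, 0, 0, 0, 0, 0.002, 0.135, 0.056, 0, 0, 0, 0, 0.002, 0.135, 0.056, 0, 0, 0, 0, 0.002, 0.09, 0.056, 0, 0, 0, 0, 0.002, 0.04, 0.056, 0, 0, 0, 0, 0.002, 0, 0.07, 0, 0, 0, 0, 0.002, -0.02, 0.07]
}}

```text
clock: 25.62
position: [0.6186, 0.1424, 0.3541]
ee_rot: [0.998, 0.058, 0.001, -0.001]
ft_force: [-0.3, 0.8, -0.2]
grip_width: 0.813
grasp_force: 0.0
```

```bash
python3 - <<'E'
from h import *
print(tipB())
p=shot("wrist"); q=shot("top")
for l in ("pot_a_center","tin_a_center"):
 for r in manip.tip_of(p,l): print(l,round(r["conf"],2),"box",toB(w(p,r["position"])).round(3))
find(q,["pot_a_center","tin_a_center"])
go([.435,-.166,.17],-83.3)
E
```

```text
[ 0.0243 -0.0222  0.1807]
tin_a_center 0.87 box [-0.069 -0.015  0.023]
tin_a_center 0.18 box [ 0.125 -0.277 -0.002]
pot_a_center 0.82 [0.57  0.177 0.031] [218. 201.]
pot_a_center 0.58 [0.442 0.191 0.106] [200. 249.]
pot_a_center 0.2 [ 0.741 -0.305  0.001] [401. 142.]
tin_a_center 0.63 [0.524 0.14  0.025] [232. 219.]
rot [ 0.     0.002 -0.   ] d [-0.218  0.285  0.007] TCP [ 0.435 -0.166  0.343]
```

Call:
{"fn": "move_arm", "kwargs": {
  "plan": [0, 0, 0, -0.218, 0.285, 0.007, 0.07, 0, 0, 0, -0.218, 0.285, 0.007, 0.07, 0, 0, 0, -0.218, 0.285, 0.007, 0.07, 0, 0, 0, -0.218, 0.285, 0.007, 0.07, 0, 0, 0, -0.218, 0.285, 0.007, 0.07, 0, 0, 0, -0.218, 0.285, 0.007, 0.07, 0, 0, 0, -0.218, 0.285, 0.007, 0.07, 0, 0, 0, -0.218, 0.285, 0.007, 0.07]
}}

```text
clock: 26.92
position: [0.435, -0.165, 0.3442]
ee_rot: [0.998, 0.058, -0.0, -0.0]
ft_force: [0.3, 0.1, -0.8]
grip_width: 0.82
grasp_force: 0.0
```

```bash
python3 - <<'E'
from h import *
p=shot("wrist","w7.png"); find(p,["tin_a_center"])
q=shot("top"); find(q,["pot_a_center","tin_a_center"])
cv2.imwrite("pics/c7.png",np.hstack([p["color"][:,:,::-1],cv2.resize(q["color"][140:290,160:310,::-1],(400,400))]) [:, :800] if 0 else np.vstack([cv2.resize(p["color"][:,:,::-1],(480,300)),cv2.resize(q["color"][140:260,170:362,::-1],(480,300))]))
go([.435,-.166,.008],-83.3)
E
```

```text
tin_a_center 0.84 [0.529 0.136 0.027] [ 5. 52.]
pot_a_center 0.51 [0.567 0.178 0.03 ] [218. 202.]
tin_a_center 0.65 [0.525 0.138 0.024] [233. 218.]
tin_a_center 0.58 [0.594 0.161 0.003] [227. 194.]
rot [0.001 0.001 0.001] d [-0.     0.001  0.163] TCP [ 0.435 -0.166  0.181]
```

View pics/c7.png

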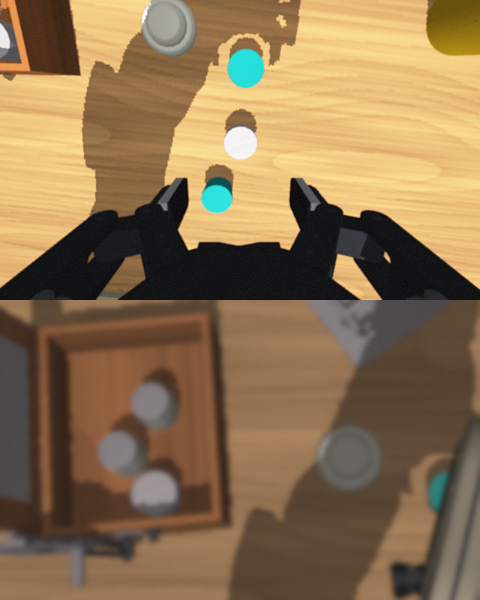

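Wrist view shows the grey tin at about (320,189), with turquoise ones before and behind it. The top view shows three things standing in the box. I'll compute the tin's position.

```bash
python3 - <<'E'
from h import *
p=shot("wrist"); im=p["color"].astype(int)
m=(im.min(2)>170)&(im.max(2)-im.min(2)<40); m[:150]=0; m[230:]=0; m[:,:270]=0; m[:,370:]=0
v,u=np.nonzero(m); print(len(u),u.min(),u.max(),v.min(),v.max())
x=ray(p,(u.min()+u.max())/2,(v.min()+v.max())/2,.034); print(x.round(4)); go([x[0],x[1],.01],-83.3)
E
```

```text
1533 298 342 169 212
[ 0.4342 -0.1666  0.034 ]
rot [0.    0.    0.001] d [-0.001  0.001  0.161] TCP [ 0.434 -0.167  0.183]
```

Call:
{"fn": "move_arm", "kwargs": {
  "plan": [0, 0, 0, -0.001, 0.001, 0.05, 0.07, 0, 0, 0, -0.001, 0.001, 0.1, 0.07, 0, 0, 0, -0.001, 0.001, 0.145, 0.07, 0, 0, 0, -0.001, 0.001, 0.162, 0.07, 0, 0, 0, -0.001, 0.001, 0.162, 0.07, 0, 0, 0, -0.001, 0.001, 0.162, 0.035, 0, 0, 0, -0.001, 0.001, 0.162, 0.035, 0, 0, 0, -0.001, 0.001, 0.162, 0.035, 0, 0, 0, -0.001, 0.001, 0.162, 0.035, 0, 0, 0, -0.001, 0.001, 0.162, 0.035],
  "squeeze": 30
}}

```text
clock: 28.48
position: [0.4345, -0.1669, 0.1837]
ee_rot: [0.998, 0.058, 0.001, -0.0]
ft_force: [-1.3, -0.4, 6.7]
grip_width: 0.521
grasp_force: 30.3
```

```bash
python3 - <<'E'
from h import *
T=tool(); print((T[:3,3]+T[:3,2]*.1734).round(4)); go(B(.07,.017,.16),-83.3)
E
```

```text
[ 0.4348 -0.1668  0.0103]
rot [-0.    -0.002 -0.   ] d [ 0.265 -0.325 -0.149] TCP [0.66  0.187 0.333]
```

Call:
{"fn": "move_arm", "kwargs": {
  "plan": [0, 0, 0, 0, 0, -0.05, 0.035, 0, 0, 0, 0, 0, -0.1, 0.035, 0, 0, 0, 0.02, -0.02, -0.149, 0.035, 0, 0, 0, 0.06, -0.06, -0.149, 0.035, 0, 0, 0, 0.1, -0.1, -0.149, 0.035, 0, 0, 0, 0.14, -0.145, -0.149, 0.035, 0, 0, 0, 0.175, -0.19, -0.149, 0.035, 0, 0, 0, 0.21, -0.235, -0.149, 0.035, 0, 0, 0, 0.24, -0.28, -0.149, 0.035, 0, 0, 0, 0.265, -0.325, -0.149, 0.035, 0, 0, 0, 0.265, -0.325, -0.149, 0.035]
}}

```text
clock: 29.85
position: [0.6596, 0.1925, 0.3314]
ee_rot: [0.998, 0.062, 0.0, -0.001]
ft_force: [-0.9, -0.4, -0.8]
grip_width: 0.524
grasp_force: 31.4
```

```bash
python3 - <<'E'
from h import *
print(tipB(),manip.get_obs()["grip_width"]); go(B(.07,.017,.02),-83.3)
E
```

```text
[0.0705 0.0229 0.158 ] 0.5239497187179415
rot [-0.001 -0.     0.007] d [-0.001  0.006  0.138] TCP [0.66  0.187 0.193]
```

Call:
{"fn": "move_arm", "kwargs": {
  "plan": [0, 0, 0, 0, 0.002, 0.05, 0.035, 0, 0, 0, 0, 0.002, 0.1, 0.035, 0, 0, 0, 0, 0.002, 0.128, 0.035, 0, 0, 0, 0, 0.002, 0.137, 0.035, 0, 0, 0, 0, 0.002, 0.137, 0.035, 0, 0, 0, 0, 0.002, 0.137, 0.06, 0, 0, 0, 0, 0.002, 0.137, 0.06, 0, 0, 0, 0, 0.002, 0.137, 0.06, 0, 0, 0, 0, 0.002, 0.09, 0.06, 0, 0, 0, 0, 0.002, 0.04, 0.06, 0, 0, 0, 0, 0.03, 0, 0.06, 0, 0, 0, 0, 0.08, -0.03, 0]
}}

```text
clock: 31.35
position: [0.6689, 0.1091, 0.3646]
ee_rot: [0.998, 0.061, 0.001, -0.001]
ft_force: [0.9, -0.3, -0.6]
grip_width: 0.504
grasp_force: 0.0
```

```bash
python3 - <<'E'
from h import *
print(tipB(), manip.get_obs()["joint_pos"])
q=shot("top")
p=shot("scene"); 
cv2.imwrite("pics/c8.png",np.vstack([cv2.resize(p["color"][60:240,280:568,::-1],(480,300)),cv2.resize(q["color"][140:260,150:342,::-1],(480,300))]))
for a in (p,q):
 for l in ("pawl_knob","lid_edge","tin_a_center","pot_a_center"):
  for r in manip.tip_of(a,l): print(l,round(r["conf"],2),"box",toB(w(a,r["position"])).round(3))
go(B(-.15,-.12,.25),96.7)
E
```

```text
[ 0.0705 -0.0609  0.1912] [-0.83547023  0.62029591  0.92899953  1.3990597  -0.49837505  1.3630685
 -1.34691052]
pawl_knob 0.63 box [-0.143  0.046  0.105]
pawl_knob 0.35 box [0.007 0.115 0.255]
lid_edge 0.57 box [0.004 0.118 0.25 ]
tin_a_center 0.45 box [-0.066 -0.018  0.029]
pot_a_center 0.5 box [-0.02   0.016  0.034]
pawl_knob 0.6 box [-0.144  0.044  0.105]
tin_a_center 0.86 box [-0.069 -0.013  0.023]
pot_a_center 0.59 box [-0.024  0.02   0.03 ]
rot [-1.000e-03 -0.000e+00 -3.141e+00] d [-0.22   0.058 -0.062] TCP [0.457 0.025 0.423]
```

View pics/c8.png

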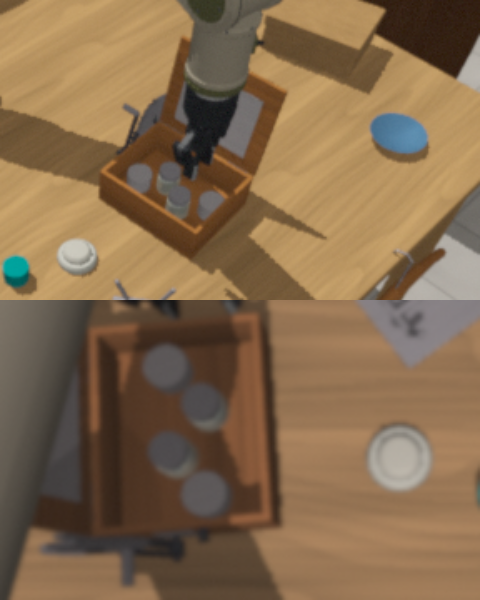

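All four are standing inside, the lid is open and the pawl is in. Now I go round to the pawl, spinning the wrist so the camera faces away from the lid.

Call:
{"fn": "move_arm", "kwargs": {
  "plan": [0, 0, -0.18, 0, 0.03, -0.05, 0, 0, 0, -0.36, -0.05, 0.058, -0.062, 0, 0, 0, -0.54, -0.1, 0.058, -0.062, 0, 0, 0, -0.72, -0.15, 0.058, -0.062, 0, 0, 0, -0.9, -0.2, 0.058, -0.062, 0, 0, 0, -1.08, -0.222, 0.058, -0.062, 0, 0, 0, -1.26, -0.222, 0.058, -0.062, 0, 0, 0, -1.44, -0.222, 0.058, -0.062, 0, 0, 0, -1.57, -0.222, 0.058, -0.062, 0, 0, 0, -1.57, -0.222, 0.058, -0.062, 0]
}}

```text
clock: 33.1
position: [0.4549, 0.0242, 0.4236]
ee_rot: [0.665, 0.747, 0.0, -0.0]
ft_force: [-1.1, -0.8, -0.1]
grip_width: 0.001
grasp_force: 0.0
```

```bash
python3 - <<'E'
from h import *
print(tipB(), manip.get_obs()["joint_pos"].round(2) if hasattr(manip.get_obs()["joint_pos"],"round") else 0)
go(B(-.152,.08,.25),96.7)
E
```

```text
[-0.1524 -0.1207  0.2502] [-1.16 -0.18  0.93  1.89  0.15  1.36 -0.16]
rot [ 0.    -0.    -1.572] d [0.201 0.    0.   ] TCP [0.432 0.224 0.423]
```

Call:
{"fn": "move_arm", "kwargs": {
  "plan": [0, 0, -0.18, 0.03, 0, 0, 0, 0, 0, -0.36, 0.06, 0, 0, 0, 0, 0, -0.54, 0.09, 0, 0, 0, 0, 0, -0.72, 0.12, 0, 0, 0, 0, 0, -0.9, 0.15, 0, 0, 0, 0, 0, -1.08, 0.18, 0, 0, 0, 0, 0, -1.26, 0.201, 0, 0, 0, 0, 0, -1.44, 0.201, 0, 0, 0, 0, 0, -1.57, 0.201, 0, 0, 0, 0, 0, -1.57, 0.201, 0, 0, 0, 0, 0, -1.57, 0.201, 0, 0, 0]
}}

```text
clock: 34.48
position: [0.4318, 0.2236, 0.4236]
ee_rot: [-0.055, 0.998, 0.0, -0.0]
ft_force: [0.2, 0.3, -0.5]
grip_width: -0.004
grasp_force: 0.0
```

```bash
python3 - <<'E'
from h import *
print(tipB(), manip.get_obs()["joint_pos"].round(2))
go(B(-.152,.08,.088),96.7)
E
```

```text
[-0.1523  0.08    0.2502] [-1.47 -0.04  0.9   1.82  0.03  1.34  1.1 ]
rot [ 0.    -0.    -0.007] d [-0.     0.     0.162] TCP [0.432 0.224 0.261]
```

Call:
{"fn": "move_arm", "kwargs": {
  "plan": [0, 0, 0, 0, 0, 0.05, 0, 0, 0, 0, 0, 0, 0.1, 0, 0, 0, 0, 0, 0, 0.145, 0, 0, 0, 0, 0, 0, 0.162, 0, 0, 0, 0, 0, 0, 0.162, 0]
}}

```text
clock: 35.1
position: [0.4319, 0.2235, 0.2616]
ee_rot: [-0.057, 0.998, -0.001, -0.0]
ft_force: [0.8, 0.1, -0.7]
grip_width: 0.002
grasp_force: 0.0
```

Call:
{"fn": "move_arm", "kwargs": {
  "plan": [0, 0, 0, 0, -0.01, 0, 0, 0, 0, 0, 0, -0.02, 0, 0, 0, 0, 0, 0, -0.03, 0, 0, 0, 0, 0, 0, -0.04, 0, 0, 0, 0, 0, 0, -0.05, 0, 0, 0, 0, 0, 0, -0.06, 0, 0, 0, 0, 0, 0, -0.06, 0, 0]
}}

```text
clock: 35.98
position: [0.4388, 0.1631, 0.2616]
ee_rot: [-0.057, 0.998, 0.0, -0.0]
ft_force: [-0.3, 0.0, 0.1]
grip_width: 0.001
grasp_force: 0.0
```

```bash
python3 - <<'E'
from h import *
print(tipB())
for n in ("scene","top"):
 a=shot(n)
 for l in ("pawl_knob","lid_edge"):
  for r in manip.tip_of(a,l): print(n,l,round(r["conf"],2),"box",toB(w(a,r["position"])).round(3))
E
```

```text
[-0.1524  0.0192  0.0882]
scene pawl_knob 0.5 box [-0.143 -0.035  0.093]
scene lid_edge 0.91 box [0.008 0.117 0.251]
top pawl_knob 0.72 box [-0.147 -0.034  0.093]
top lid_edge 0.7 box [0.    0.12  0.257]
top lid_edge 0.43 box [-0.118  0.021  0.035]
```

Pawl is thrown back: knob at y=-34 mm, z=93 mm, and the lid is still open. Now I go round the stay end to get behind the lid.

Call:
{"fn": "move_arm", "kwargs": {
  "plan": [0, 0, 0, 0.005, 0, -0.06, 0, 0, 0, 0, 0.005, 0, -0.12, 0, 0, 0, 0, 0.005, 0.03, -0.137, 0, 0, 0, 0, 0.005, 0.08, -0.137, 0, 0, 0, 0, 0.005, 0.13, -0.137, 0, 0, 0, 0, 0.005, 0.156, -0.137, 0, 0, 0, 0, 0.005, 0.156, -0.137, 0, 0, 0, 0, -0.04, 0.156, -0.137, 0, 0, 0, 0, -0.08, 0.156, -0.137, 0, 0, 0, 0, -0.102, 0.156, -0.137, 0, 0, 0, 0, -0.102, 0.156, -0.137, 0]
}}

```text
clock: 37.65
position: [0.5235, 0.3291, 0.3984]
ee_rot: [-0.056, 0.998, -0.001, 0.0]
ft_force: [-0.9, -1.3, 0.3]
grip_width: -0.002
grasp_force: 0.0
```

```bash
python3 - <<'E'
from h import *
print(tipB(), manip.get_obs()["joint_pos"].round(2), manip.get_obs()["ft_force"])
E
```

```text
[-0.0488  0.1738  0.225 ] [-1.31  0.43  0.9   1.53 -0.34  1.35  1.3 ] [-0.86249115 -1.25404876  0.26553227]
```

Call:
{"fn": "move_arm", "kwargs": {
  "plan": [0, 0, 0, 0, -0.03, 0.01, 0, 0, 0, 0, 0, -0.045, 0.02, 0, 0, 0, 0, 0, -0.055, 0.02, 0, 0, 0, 0, 0, -0.065, 0.02, 0, 0, 0, 0, 0, -0.075, 0.02, 0, 0, 0, 0, 0, -0.085, 0.02, 0, 0, 0, 0, 0, -0.095, 0.02, 0, 0, 0, 0, 0, -0.105, 0.02, 0, 0, 0, 0, 0, -0.115, 0.02, 0, 0, 0, 0, 0, -0.125, 0.02, 0, 0, 0, 0, 0, -0.135, 0.02, 0, 0, 0, 0, 0, -0.145, 0.02, 0]
}}

```text
clock: 39.15
position: [0.5386, 0.186, 0.3784]
ee_rot: [-0.057, 0.998, -0.0, -0.0]
ft_force: [0.0, -0.4, 0.3]
grip_width: -0.001
grasp_force: 0.3
```

Call:
{"fn": "move_arm", "kwargs": {
  "plan": [0, 0, 0, 0, -0.01, 0, 0, 0, 0, 0, 0, -0.02, 0.002, 0, 0, 0, 0, 0, -0.03, 0.005, 0, 0, 0, 0, 0, -0.03, 0.005, 0]
}}

```text
clock: 39.65
position: [0.5423, 0.1556, 0.3734]
ee_rot: [-0.057, 0.998, -0.0, -0.0]
ft_force: [-0.5, -0.1, -0.5]
grip_width: 0.001
grasp_force: 0.0
```

```bash
python3 - <<'E'
from h import *
print(tipB())
for n in ("scene","top"):
 a=shot(n)
 for l in ("pawl_knob","lid_edge"):
  for r in manip.tip_of(a,l): print(n,l,round(r["conf"],2),"box",toB(w(a,r["position"])).round(3))
E
```

```text
[-0.0505 -0.0004  0.2   ]
scene pawl_knob 0.61 box [-0.147 -0.033  0.092]
scene lid_edge 0.69 box [ 0.001 -0.032  0.216]
scene lid_edge 0.47 box [ 0.021 -0.023  0.033]
top pawl_knob 0.63 box [-0.146 -0.033  0.094]
top lid_edge 0.63 box [ 0.    -0.038  0.213]
```

The lid is past 0.9 rad and sinking. I lift clear and move above its front edge.

Call:
{"fn": "move_arm", "kwargs": {
  "plan": [0, 0, 0, 0, 0.01, -0.04, 0, 0, 0, 0, 0, 0, -0.07, 0, 0, 0, 0, -0.03, -0.05, -0.07, 0, 0, 0, 0, -0.05, -0.07, -0.06, 0, 0, 0, 0, -0.05, -0.07, -0.04, 0, 0, 0, 0, -0.05, -0.07, -0.04, 0, 0, 0, 0, -0.05, -0.07, -0.04, 0, 0, 0, 0, -0.05, -0.07, -0.04, 0, 0, 0, 0, -0.05, -0.07, -0.04, 0, 0, 0, 0, -0.05, -0.07, -0.04, 0, 0, 0, 0, -0.05, -0.07, -0.04, 0, 0, 0, 0, -0.05, -0.07, -0.04, 0]
}}

```text
clock: 41.45
position: [0.5999, 0.0929, 0.4137]
ee_rot: [-0.057, 0.998, 0.0, -0.0]
ft_force: [0.0, -0.5, 0.4]
grip_width: -0.001
grasp_force: 0.0
```

```bash
python3 - <<'E'
from h import *
print(tipB())
for n in ("scene","top"):
 a=shot(n)
 for l in ("pawl_knob","lid_edge"):
  for r in manip.tip_of(a,l): print(n,l,round(r["conf"],2),"box",toB(w(a,r["position"])).round(3))
E
```

```text
[-0.0005 -0.0693  0.2403]
scene pawl_knob 0.56 box [-0.142 -0.033  0.095]
scene lid_edge 0.84 box [ 0.003 -0.098  0.081]
scene lid_edge 0.68 box [ 0.134 -0.275  0.001]
top pawl_knob 0.66 box [-0.148 -0.033  0.093]
top pawl_knob 0.45 box [-0.036 -0.593 -0.002]
top lid_edge 0.91 box [-0.007 -0.098  0.081]
```

It has sunk shut by itself. A light press will make sure.

Call:
{"fn": "move_arm", "kwargs": {
  "plan": [0, 0, 0, 0, 0, 0.06, 0, 0, 0, 0, 0, 0, 0.12, 0, 0, 0, 0, 0, 0, 0.148, 0, 0, 0, 0, 0, 0, 0.154, 0, 0, 0, 0, 0, 0, 0.158, 0, 0, 0, 0, 0, 0, 0.158, 0, 0, 0, 0, 0, 0, 0.158, 0]
}}

```text
clock: 42.62
position: [0.6005, 0.0927, 0.2575]
ee_rot: [-0.057, 0.998, 0.0, 0.001]
ft_force: [-2.6, -1.1, 7.1]
grip_width: -0.0
grasp_force: 3.6
```

```bash
python3 - <<'E'
from h import *
print(tipB()); go(B(-.152,-.12,.14),96.7)
E
```

```text
[ 0.0006 -0.0694  0.0841]
rot [ 0.001  0.002 -0.002] d [ 0.152 -0.051 -0.056] TCP [0.455 0.025 0.313]
```

Call:
{"fn": "move_arm", "kwargs": {
  "plan": [0, 0, 0, 0, 0, -0.04, 0, 0, 0, 0, 0.05, -0.02, -0.06, 0, 0, 0, 0, 0.1, -0.02, -0.06, 0, 0, 0, 0, 0.152, -0.02, -0.06, 0, 0, 0, 0, 0.152, -0.025, -0.06, 0, 0, 0, 0, 0.152, -0.025, -0.03, 0, 0, 0, 0, 0.152, -0.025, 0.008, 0, 0, 0, 0, 0.152, -0.025, 0.008, 0]
}}

```text
clock: 43.62
position: [0.4511, 0.0502, 0.2466]
ee_rot: [-0.057, 0.998, -0.002, -0.001]
ft_force: [-0.0, 0.6, -0.3]
grip_width: 0.002
grasp_force: 0.0
```

Call:
{"fn": "move_arm", "kwargs": {
  "plan": [0, 0, 0, 0, 0.02, 0, 0, 0, 0, 0, 0, 0.035, 0, 0, 0, 0, 0, 0, 0.045, 0, 0, 0, 0, 0, 0, 0.055, 0, 0, 0, 0, 0, 0, 0.065, 0, 0, 0, 0, 0, 0, 0.075, 0, 0, 0, 0, 0, 0, 0.085, 0, 0, 0, 0, 0, 0, 0.095, 0, 0, 0, 0, 0, 0, 0.104, 0, 0, 0, 0, 0, 0, 0.104, 0, 0]
}}

```text
clock: 44.88
position: [0.4401, 0.1551, 0.2482]
ee_rot: [-0.058, 0.998, 0.0, 0.0]
ft_force: [-0.1, -0.3, 0.5]
grip_width: -0.0
grasp_force: 0.0
```

```bash
python3 - <<'E'
from h import *
print(tipB())
for n in ("scene","top"):
 a=shot(n)
 for l in ("pawl_knob","lid_edge"):
  for r in manip.tip_of(a,l): print(n,l,round(r["conf"],2),"box",toB(w(a,r["position"])).round(3))
 find(a,["light_top"])
go([.573,-.06,.06])
E
```

```text
[-0.1518  0.0112  0.0748]
scene pawl_knob 0.61 box [-0.144  0.045  0.106]
scene lid_edge 0.61 box [ 0.004 -0.098  0.083]
light_top 0.61 [ 0.573 -0.066  0.024] [325. 212.]
top lid_edge 0.79 box [-0.001 -0.099  0.085]
light_top 0.84 [ 0.573 -0.056  0.023] [309. 200.]
rot [0. 0. 0.] d [-0.108 -0.228  0.014] TCP [ 0.573 -0.06   0.233]
```

Call:
{"fn": "move_arm", "kwargs": {
  "plan": [0, 0, 0, 0, -0.04, 0, 0, 0, 0, 0, 0, -0.08, -0.03, 0, 0, 0, 0, 0, -0.13, -0.06, 0, 0, 0, 0, -0.04, -0.18, -0.06, 0, 0, 0, 0, -0.08, -0.22, -0.04, 0, 0, 0, 0, -0.108, -0.228, -0.01, 0, 0, 0, 0, -0.108, -0.228, 0.014, 0, 0, 0, 0, -0.108, -0.228, 0.014, 0]
}}

```text
clock: 46.28
position: [0.5728, -0.0616, 0.2306]
ee_rot: [-0.056, 0.998, -0.001, -0.003]
ft_force: [-0.3, 0.0, 0.7]
grip_width: -0.002
grasp_force: 0.0
```

```bash
python3 - <<'E'
from h import *
go([.573,-.06,.021])
a=shot("wrist","w9.png"); find(a,["light_top"])
E
```

```text
rot [0. 0. 0.] d [-0.002  0.002  0.036] TCP [ 0.574 -0.06   0.194]
light_top 0.73 [ 0.57  -0.059  0.026] [323. 223.]
```

Call:
{"fn": "move_arm", "kwargs": {
  "plan": [0, 0, 0, 0, 0, 0.02, 0, 0, 0, 0, 0, 0, 0.03, 0, 0, 0, 0, 0, 0, 0.035, 0, 0, 0, 0, 0, 0, 0.038, 0, 0, 0, 0, 0, 0, 0.039, 0, 0, 0, 0, 0, 0, 0.039, 0]
}}

```text
clock: 47.12
position: [0.5733, -0.0599, 0.1949]
ee_rot: [-0.057, 0.998, 0.0, 0.0]
ft_force: [-2.4, 2.5, 4.3]
grip_width: -0.004
grasp_force: 2.3
```

```bash
python3 - <<'E'
from h import *
print(tipB())
E
```

```text
[-0.0446 -0.2179  0.0215]
```

Call:
{"fn": "move_arm", "kwargs": {
  "plan": [0, 0, 0, 0, 0, 0.002, 0, 0, 0, 0, 0, 0, 0.003, 0, 0, 0, 0, 0, 0, 0.003, 0]
}}

```text
clock: 47.5
position: [0.5736, -0.0604, 0.194]
ee_rot: [-0.057, 0.998, 0.001, 0.0]
ft_force: [-13.2, 5.6, 32.9]
grip_width: -0.003
grasp_force: 16.6
```

Force has risen hard at the bottom stop, so the dome is fully down. Now I release and retreat.

Call:
{"fn": "move_arm", "kwargs": {
  "plan": [0, 0, 0, 0, 0, -0.02, 0, 0, 0, 0, 0, 0, -0.08, 0, 0, 0, 0, 0, 0, -0.13, 0, 0, 0, 0, 0, 0, -0.18, 0, 0, 0, 0, 0, 0, -0.2, 0, 0, 0, 0, 0, 0, -0.2, 0]
}}

```text
clock: 48.25
position: [0.5734, -0.0604, 0.3925]
ee_rot: [-0.057, 0.998, 0.0, 0.001]
ft_force: [-0.1, 0.3, -1.4]
grip_width: 0.002
grasp_force: 0.0
```

```bash
python3 - <<'E'
from h import *
p=shot("scene","s9.png")
for l in ("pawl_knob","lid_edge"):
  for r in manip.tip_of(p,l): print(l,round(r["conf"],2),"box",toB(w(p,r["position"])).round(3))
find(p,["light_top","ham_stand","glass_jar","hook_tub"])
E
```

```text
pawl_knob 0.56 box [-0.14   0.044  0.107]
pawl_knob 0.3 box [ 0.001 -0.098  0.08 ]
lid_edge 0.82 box [ 0.    -0.096  0.084]
light_top 0.63 [ 0.575 -0.064  0.026] [326. 212.]
ham_stand 0.7 [ 0.751 -0.097 -0.   ] [362. 263.]
glass_jar 0.77 [ 0.738 -0.304 -0.   ] [301. 308.]
hook_tub 0.77 [ 0.624 -0.434  0.001] [232. 309.]
```

View pics/s9.png

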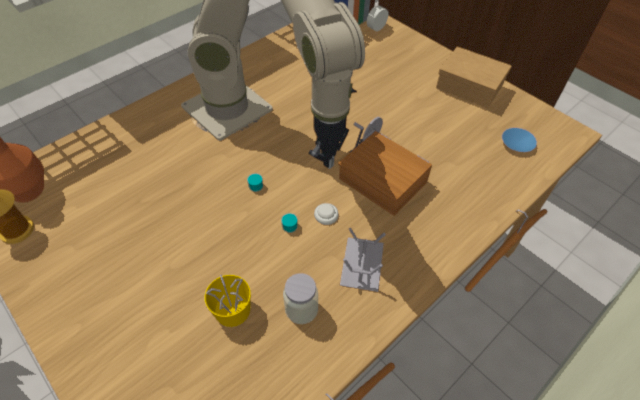

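The box is shut at (385,172), the pawl is in, the light is up at (326,213), and only the turquoise look-alikes remain at (256,182) and (290,222). Handing in.

```bash
python3 -c "
from workcell import manip
print(manip.hand_in())"
```

```text
the job is handed in; nothing more can be done
None
```

I've handed the job in, with no verdict returned: both tins and both pots are in the box, the pots upright when last seen; the lid is shut, the pawl is in, the light was pressed fully down and sprang back, and the ham stand, jar, tub and turquoise look-alikes were left where they were.

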